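# Switch off two sockets at the bedside power box

## Robot

A 7-joint arm with a two-finger parallel gripper is mounted at the origin on the work surface. World frame = base frame: x ahead of the robot, y to its left, z up, the work surface at z = 0. Lengths are in m, angles in rad, forces in N, time in s.
With the tool pointing down it reaches from about 0.35 to 0.9 m from the base axis. Payload 7.2 kg.
Tool frame: the origin (TCP) lies where the fingers leave the gripper's body, on its centre line; the fingertips stand 80 mm ahead of it and the grasp point (between the pads) lies 61 mm ahead of it (r.tips_ahead is the distance from the TCP to the fingertips, in m); z points along the fingers, y is the line along which they close (so a half turn about z gives the same grasp; the last joint's range is limited). The gripper opens to 88 mm and grips with 3 to 60 N. Pads are 20 mm wide; open, the fingers measure 115 mm over their backs; the gripper's body (75 mm by 178 mm) begins 61 mm behind the grasp point.
Start: joints at [1.082, 0.411, -0.013, 1.596, 0.006, 1.134, -0.082], TCP at [0.255, -0.57, 0.303] pointing down, gripper open.
Joint ranges: [-2.95, 2.95], [-0.29, 1.99], [-1.47, 1.44], [0.14, 2.54], [-1.03, 4.17], [0.13, 1.85], [-2.86, 2.86]. Speed limits (rad/s): [2.39, 2.39, 3.01, 3.01, 3.14, 3.14, 3.14].

## Interface

Orientations are given as a unit quaternion [w, x, y, z].
In Python, from station import r, viewer, job gives the robot as it stands.
- The arm moves only by the tool play_rows, never from a script. Its argument "increments" is a list of rows, each a list of 3 entries, a list of its own where there are three numbers: the closure, from 0 (fully open) to 1 (shut), then the shift along the tool's x, y, z in mm, then the turn, a rotation vector about the tool's x, y, z in rad. A call has 1 to 8 rows; each row is the pose to reach, as a shift and turn from the pose commanded when the call began, along the tool's axes at that moment; what a row does not reach only later rows make up. A row lasts 1/12 s, in which the tool goes at most 41.7 mm and 7.16 degrees, less where a joint would pass 70% of its speed; a pose out of reach is approached as far as the arm can. A call with a gripper value outside its range is refused whole. The fingers move at their own pace and stop on an object; the grip force is fixed at half the most. Time passes only in rows, so rows that repeat a pose let the fingers close. It gives the time, the measured TCP pose, the force and the opening at its end, in the units of the state.
- r.state(): the state, without advancing time (a new reading comes with each control period).
- viewer.get_image(name): name is "scene" or "top"; returns (picture, depth): 480x640x3 uint8, blue, green, red; 480x640 float32, m along the optical axis (not along the pixel's ray), 0 where there is no reading.
- viewer.camera_params(name): a dict with "mtx" (3x3 intrinsics, pixels), "dist" ([k1, k2, p1, p2, k3] as OpenCV has them; the pictures are not rectified), "view" (4x4, takes a point from world to camera coordinates). Camera axes: x right, y down, z forward; pixel columns grow to the right and rows downward; lengths in m; the calibration is good to about 2 mm. A picture is of the moment at which its call begins. camera_params takes no time and is no camera call.
- job.finish_job(): hands the job in, once; it reports no verdict.
The state is a dict: "t": time; "joint_pos": joint angles; "joint_vel": joint speeds; "tau": joint torques, N m; "ee_pos": TCP position; "eef_rot": TCP orientation; "contact_force": force on the tool from outside, world axes, zero at the start; "torque": the same for the moment, N m; "opening": opening from 0.0 (shut) to 1.0 (fully open).
Only numpy, scipy, OpenCV 4.12 (cv2) and the standard library are available. Lean on these libraries where they do the work, as an engineer would, in place of code of your own. Each camera call takes 0.05 s, during which the arm holds its last target. There are 200 camera calls.

## Task

It is bedtime: on the socket box, fully switch off the sockets that the phone charger and the fragrance warmer are plugged into, each with a light fingertip press on its rocker switch, then take the hand away. Leave the night light's socket and the capped socket switched on all along, leave all four plug-in pieces seated in their sockets, and do not pick up or shift anything else.

Things in the scene. Friction and masses are not known exactly. Their poses are not given: they have to be found in the camera images.
- power_box: White cable box, fixed, 150 x 420 mm, 112 mm high; origin at the centre of its underside, on the table; x from the robot's side to the far side, y along its length to the left. In its wood-rimmed lid a white faceplate (120 x 300 mm) has four round sockets in a row, each with its own black rocker switch on the robot's side. Numbered 1 to 4 from left (+y) to right; pitch 70 mm.
- rocker1 (a joint): Rocker switch of socket 1, angle in rad. +0.20 is on: the half next to the socket is down and level, the half on the robot's side slopes up. -0.20 is off: the half on the robot's side is down and level. It turns with a steady stiffness and stays where it is left, so press it right down, near its outer end so that the fingers keep off the other half. All four start on.
- switch1 (a point): Middle of rocker 1, on its pivot line (along y), at the level of the half that is down: 117 mm above the table, 5 mm above the faceplate. Axes as the box. The rocker is 28 mm long in x (14 mm each side of this point), 20 mm wide in y. The end of the half that is up stands 5.5 mm above this point; a push of about 2 N there turns it. Once it is right down the whole switch gives about 1 mm per 4 N.
- socket1 (a point): Centre of the floor of socket 1, a round recess 40 mm across and 12 mm deep, 58 mm along the box's +x from switch1. Axes as the box.
- rocker2 (a joint): Rocker switch of socket 2, angle in rad. +0.20 is on: the half next to the socket is down and level, the half on the robot's side slopes up. -0.20 is off: the half on the robot's side is down and level. It turns with a steady stiffness and stays where it is left, so press it right down, near its outer end so that the fingers keep off the other half. All four start on.
- switch2 (a point): Middle of rocker 2, on its pivot line (along y), at the level of the half that is down: 117 mm above the table, 5 mm above the faceplate. Axes as the box. The rocker is 28 mm long in x (14 mm each side of this point), 20 mm wide in y. The end of the half that is up stands 5.5 mm above this point; a push of about 2 N there turns it. Once it is right down the whole switch gives about 1 mm per 4 N.
- socket2 (a point): Centre of the floor of socket 2, a round recess 40 mm across and 12 mm deep, 58 mm along the box's +x from switch2. Axes as the box.
- rocker3 (a joint): Rocker switch of socket 3, angle in rad. +0.20 is on: the half next to the socket is down and level, the half on the robot's side slopes up. -0.20 is off: the half on the robot's side is down and level. It turns with a steady stiffness and stays where it is left, so press it right down, near its outer end so that the fingers keep off the other half. All four start on.
- switch3 (a point): Middle of rocker 3, on its pivot line (along y), at the level of the half that is down: 117 mm above the table, 5 mm above the faceplate. Axes as the box. The rocker is 28 mm long in x (14 mm each side of this point), 20 mm wide in y. The end of the half that is up stands 5.5 mm above this point; a push of about 2 N there turns it. Once it is right down the whole switch gives about 1 mm per 4 N.
- socket3 (a point): Centre of the floor of socket 3, a round recess 40 mm across and 12 mm deep, 58 mm along the box's +x from switch3. Axes as the box.
- rocker4 (a joint): Rocker switch of socket 4, angle in rad. +0.20 is on: the half next to the socket is down and level, the half on the robot's side slopes up. -0.20 is off: the half on the robot's side is down and level. It turns with a steady stiffness and stays where it is left, so press it right down, near its outer end so that the fingers keep off the other half. All four start on.
- switch4 (a point): Middle of rocker 4, on its pivot line (along y), at the level of the half that is down: 117 mm above the table, 5 mm above the faceplate. Axes as the box. The rocker is 28 mm long in x (14 mm each side of this point), 20 mm wide in y. The end of the half that is up stands 5.5 mm above this point; a push of about 2 N there turns it. Once it is right down the whole switch gives about 1 mm per 4 N.
- socket4 (a point): Centre of the floor of socket 4, a round recess 40 mm across and 12 mm deep, 58 mm along the box's +x from switch4. Axes as the box.
- charger: Phone charger, plain white square block 36 x 36 mm that stands 36 mm above the faceplate, two small dark ports on top. Plugged loosely into one of the sockets; origin at the centre of the underside of its round foot, on the socket's floor.
- warmer: Fragrance warmer, low oblong white block 54 (box x) x 46 mm, 26 mm above the faceplate, five grey slots across its top. Plugged loosely into one of the sockets; origin as for the charger.
- night_light: Night light, round white puck with a dome, 50 mm across, 36 mm above the faceplate. Plugged loosely into one of the sockets; origin as for the charger.
- safety_cap: Flat white safety cap 36 mm across with a small rib, closing the remaining socket almost flush; origin as for the charger.
- oil_bottle: Small amber oil bottle, 25 mm across, 62 mm high, on the box's lid at its left (+y) end; origin at the centre of its underside.
- cream_jar: Small white jar with metal cap, 42 mm across, 36 mm high, on the box's lid at its right (-y) end; origin at the centre of its underside.
- phone: Black phone 72 x 148 x 8 mm lying on the table at the right; origin at the centre of its underside.
- mug: Blue mug, 80 mm across, 92 mm high, on the table right of the box; origin at the centre of its underside.
- book: Green book 136 x 196 x 28 mm lying on the table left of the box; origin at the centre of its underside.
- clock: White alarm clock 55 x 140 mm, 78 mm high, on the table left of the box; origin at the centre of its underside.
- peach_lamp: Peach-shaped lamp, 96 mm across, 88 mm high, on the table right of the box; origin at the centre of its underside.
Things that resemble listed ones, but are neither listed nor needed, are in the scene too. Leave any green look-alike of the mug alone.

How it is judged:
At the end, for the whole second after the job is handed in: The rockers of the charger's and the warmer's sockets are over to off (below -0.10 rad), those of the night light's and the capped socket still on (above +0.10 rad); the four plug-in pieces are seated within 4 mm of where they started and everything is at rest (((horizontal distance between charger and socket1 below 0.02 m and value of joint rocker1 below -0.1 rad) or (horizontal distance between charger and socket2 below 0.02 m and value of joint rocker2 below -0.1 rad) or (horizontal distance between charger and socket3 below 0.02 m and value of joint rocker3 below -0.1 rad) or (horizontal distance between charger and socket4 below 0.02 m and value of joint rocker4 below -0.1 rad)) and ((horizontal distance between warmer and socket1 below 0.02 m and value of joint rocker1 below -0.1 rad) or (horizontal distance between warmer and socket2 below 0.02 m and value of joint rocker2 below -0.1 rad) or (horizontal distance between warmer and socket3 below 0.02 m and value of joint rocker3 below -0.1 rad) or (horizontal distance between warmer and socket4 below 0.02 m and value of joint rocker4 below -0.1 rad)) and ((horizontal distance between night_light and socket1 below 0.02 m and value of joint rocker1 above 0.1 rad) or (horizontal distance between night_light and socket2 below 0.02 m and value of joint rocker2 above 0.1 rad) or (horizontal distance between night_light and socket3 below 0.02 m and value of joint rocker3 above 0.1 rad) or (horizontal distance between night_light and socket4 below 0.02 m and value of joint rocker4 above 0.1 rad)) and ((horizontal distance between safety_cap and socket1 below 0.02 m and value of joint rocker1 above 0.1 rad) or (horizontal distance between safety_cap and socket2 below 0.02 m and value of joint rocker2 above 0.1 rad) or (horizontal distance between safety_cap and socket3 below 0.02 m and value of joint rocker3 above 0.1 rad) or (horizontal distance between safety_cap and socket4 below 0.02 m and value of joint rocker4 above 0.1 rad)) and distance of each of charger, warmer, night_light, safety_cap from where it was at the start of the episode below 0.004 m and linear speed of each of charger, warmer, night_light, safety_cap, oil_bottle, cream_jar, phone, mug, book, clock, peach_lamp below 0.02 m/s); the robot touches nothing.
It fails at once if the switch of the night light's socket was tipped past the middle ((horizontal distance between night_light and socket1 below 0.02 m and value of joint rocker1 below 0 rad) or (horizontal distance between night_light and socket2 below 0.02 m and value of joint rocker2 below 0 rad) or (horizontal distance between night_light and socket3 below 0.02 m and value of joint rocker3 below 0 rad) or (horizontal distance between night_light and socket4 below 0.02 m and value of joint rocker4 below 0 rad)).
It fails at once if the switch of the capped socket was tipped past the middle ((horizontal distance between safety_cap and socket1 below 0.02 m and value of joint rocker1 below 0 rad) or (horizontal distance between safety_cap and socket2 below 0.02 m and value of joint rocker2 below 0 rad) or (horizontal distance between safety_cap and socket3 below 0.02 m and value of joint rocker3 below 0 rad) or (horizontal distance between safety_cap and socket4 below 0.02 m and value of joint rocker4 below 0 rad)).
It fails at once if a plug-in piece was lifted out or knocked (over 8 mm) (distance of any of charger, warmer, night_light, safety_cap from where it was at the start of the episode above 0.008 m).
It fails at once if the fingers pressed the socket box harder than 30 N (contact force between the fingers and power_box above 30 N).
It fails at once if another thing was picked up, shifted by over 15 mm or tipped over (distance of any of oil_bottle, cream_jar, phone, mug, book, clock, peach_lamp from where it was at the start of the episode above 0.015 m or angle between any of oil_bottle, cream_jar, mug, clock, peach_lamp's own z axis and vertical above 0.5 rad).
It also fails if it takes over 32 s, if anything falls off the work surface, if the arm or the gripper's body presses on something with over 40 N, if the wrist force passes 120 N, or if a joint passes its speed limit or range.

## Working session

There is one attempt and no reset: what is moved stays moved. The work goes in short steps, Python scripts to look and compute and a tool call to move; the robot and the scene stay as the last step left them, time stands still between calls to the robot, and variables do not carry over. Pictures are saved under pics/ and viewed, on a budget of 10 in all, crops included, one or two more only if the job needs it, and the job is handed in when it is done.

Besides the shell and the picture viewer there is one more tool, called after "Emit:" as name([rows], argument=value, ...), one row to a line, values as JSON. play_rows: Moves the arm, as the interface text tells. Its arguments: {"type":"object","properties":{"increments":{"type":"array","items":{"type":"array"}}},"required":["increments"]}

```bash
mkdir -p pics
python3 - <<'E'
from station import r, viewer, job
import cv2,numpy as np
for n in("top","scene"):
    im,d=viewer.get_image(n); cv2.imwrite(f"pics/{n}0.png",im); np.savez(f"{n}0.npz",im=im,d=d)
    p=viewer.camera_params(n); print(n,np.round(p["mtx"],1).tolist(),p["dist"],np.round(p["view"],4).tolist())
print(r.state(), r.tips_ahead)
E
```

```text
top [[470.9, 0.0, 322.9], [0.0, 470.9, 247.0], [0.0, 0.0, 1.0]] [-0.12145047  0.          0.          0.          0.        ] [[0.0272, -0.9993, 0.0252, -0.0069], [-0.9862, -0.0309, -0.1625, 0.4898], [0.1632, -0.0204, -0.9864, 1.1507], [0.0, 0.0, 0.0, 1.0]]
scene [[501.9, 0.0, 332.8], [0.0, 501.9, 242.5], [0.0, 0.0, 1.0]] [-0.08315682  0.          0.          0.          0.        ] [[-0.1492, 0.9888, 0.0049, 0.076], [0.8422, 0.1297, -0.5234, -0.3747], [-0.5182, -0.074, -0.8521, 1.5135], [0.0, 0.0, 0.0, 1.0]]
{'t': 0.1, 'joint_pos': array([ 1.08181974,  0.41180814, -0.01273083,  1.59695735,  0.00562742,
        1.13433937, -0.08218611]), 'joint_vel': array([ 0.00068025, -0.00306328,  0.00025411, -0.00098181, -0.00153943,
        0.00010425,  0.00024984]), 'tau': array([ 2.70020915e-03, -5.89092457e+01,  6.43863939e-01, -2.91709882e+01,
       -5.37241716e-02,  1.45430752e-02,  2.88812464e-05]), 'ee_pos': array([ 0.25512391, -0.57017181,  0.30190158]), 'eef_rot': array([-7.06718489e-04,  9.77942641e-01,  2.08872321e-01, -2.13287698e-04]), 'contact_force': array([-0.23585156, -0.25385622, -1.47999965]), 'torque': array([-0.08733648,  0.00621599, -0.04852371]), 'opening': 1.000469492990299} 0.08
```

View pics/top0.png

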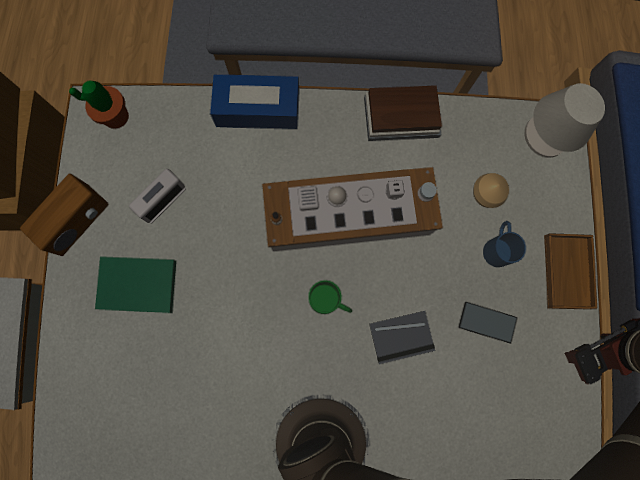

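View pics/scene0.png

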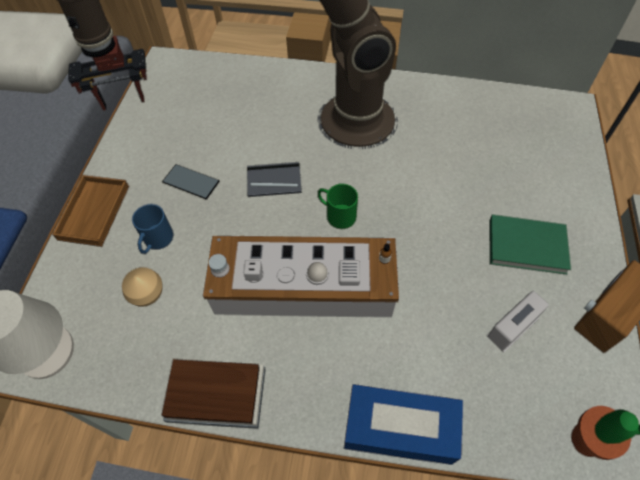

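Top view: the sockets from left (+y) to right hold the slotted warmer (308,197), the domed night light (338,196), the flat cap (366,194) and the two-port charger (396,188). The black rockers are at (311,223), (340,220), (369,217) and (397,214). The scene view shows the same order mirrored. The targets are rockers 1 and 4, which I'll measure and confirm in a crop.

```bash
cat > h.py <<'E'
import cv2,numpy as np
from station import r, viewer
def cast(n,uv,z):
    p=viewer.camera_params(n);V=np.array(p["view"])
    q=cv2.undistortPoints(np.float64(uv).reshape(-1,1,2),np.array(p["mtx"]),np.array(p["dist"])).reshape(-1,2)
    D=np.c_[q,np.ones(len(q))]@V[:3,:3]; C=-V[:3,:3].T@V[:3,3]
    return C+D*((z-C[2])/D[:,2])[:,None]
def rockers(n,im,box):
    x0,y0,x1,y1=box
    g=cv2.resize(im[y0:y1,x0:x1],None,fx=4,fy=4,interpolation=cv2.INTER_CUBIC).max(2)
    m=(g<75).astype(np.uint8); k,l,s,c=cv2.connectedComponentsWithStats(m)
    out=[]
    for i in range(1,k):
        if 600<s[i,4]<5000: out.append((((c[i]+.5)/4-.5)+[x0,y0],s[i]))
    return out
E
python3 - <<'E'
from h import *
from scipy.spatial.transform import Rotation as R
B={"top":(288,200,412,236),"scene":(240,238,372,264)}
for n in B:
    im=np.load(n+"0.npz")["im"]; o=rockers(n,im,B[n])
    for c,s in o: print(n,np.round(c,1),s[2:]/np.array([4,4,16]))
    print(np.round(cast(n,[c for c,s in o],.1185),4).tolist())
    x0,y0,x1,y1=B[n]; 
a=np.load("top0.npz")["im"][160:255,255:445]; b=np.load("scene0.npz")["im"][228:323,200:390]
cv2.imwrite("pics/crop.png",cv2.resize(np.vstack([a,b[:]]),None,fx=3.1,fy=3.1,interpolation=cv2.INTER_CUBIC))
st=r.state();q=st["eef_rot"];print(R.from_quat(q,scalar_first=True).as_matrix().round(4))
E
```

```text
top [396.9 214.1] [ 12.     14.5   139.125]
top [368.3 217. ] [ 11.5     15.     137.8125]
top [339.5 220. ] [ 11.5     14.5    138.0625]
top [310.4 223. ] [ 11.25  14.75 138.5 ]
top [394.2 233.7] [ 48.5    5.5  142.75]
[[0.5626, -0.1667, 0.1185], [0.553, -0.0977, 0.1185], [0.5433, -0.0286, 0.1185], [0.5339, 0.0403, 0.1185], [0.5144, -0.1601, 0.1185]]
scene [256.  250.9] [ 10.     12.25  111.625]
scene [286.8 251.4] [  9.75    12.25   112.1875]
scene [317.7 251.6] [  9.5    12.25  110.875]
scene [348.5 252.3] [  9.25    12.75   111.0625]
[[0.5669, -0.1672, 0.1185], [0.5575, -0.0981, 0.1185], [0.5476, -0.0292, 0.1185], [0.5387, 0.0397, 0.1185]]
[[ 9.127e-01  4.085e-01 -7.000e-04]
 [ 4.085e-01 -9.127e-01  1.300e-03]
 [-1.000e-04 -1.500e-03 -1.000e+00]]
```

View pics/crop.png

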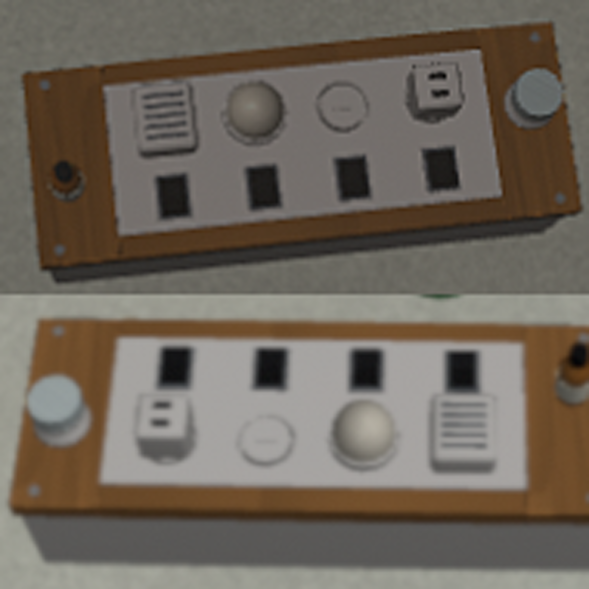

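The crop confirms it: slotted warmer over rocker 1, dome over rocker 2, flat cap over rocker 3, two-port charger over rocker 4. The two views average to switch1 ≈ (0.536, 0.040), switch4 ≈ (0.565, -0.167) and box yaw ≈ 0.137 rad. I'll press with closed fingers, centred 14 mm outward of the pivot.

Emit:
play_rows([
  [1,[30,-17,0],[0,0,0.07]],
  [1,[60,-34,0],[0,0,0.14]],
  [1,[92,-52,0],[0,0,0.21]],
  [1,[124,-70,0],[0,0,0.284]],
  [1,[156,-88,0],[0,0,0.284]],
  [1,[188,-106,0],[0,0,0.284]],
  [1,[220,-124,0],[0,0,0.284]],
  [1,[250,-141,0],[0,0,0.284]],
])

```text
t: 0.77
ee_pos: [0.4268, -0.3376, 0.3025]
eef_rot: [-0.0, 0.998, 0.069, -0.0]
contact_force: [0.6, 0.2, 0.1]
opening: 0.432
```

```bash
cat >> h.py <<'E'
from scipy.spatial.transform import Rotation as R
def to(x,y,ztip):
    s=r.state(); M=R.from_quat(s["eef_rot"],scalar_first=True)
    des=R.from_matrix(np.c_[[.9906,.1366,0],[.1366,-.9906,0],[0,0,-1]])
    print("t",s["t"],"pos",s["ee_pos"].round(4),"F",s["contact_force"].round(2),"open",round(s["opening"],3))
    print("shift mm",(M.inv().apply(np.array([x,y,ztip+r.tips_ahead])-s["ee_pos"])*1000).round(1),"turn",(M.inv()*des).as_rotvec().round(4))
E
python3 -c "
from h import *
to(.5509,-.1689,.150)"
```

```text
t 0.7667 pos [ 0.4268 -0.3376  0.3025] F [0.62 0.18 0.09] open 0.432
shift mm [ 146.1 -150.1   72.5] turn [-0.0004  0.0001  0.0003]
```

Emit:
play_rows([
  [1,[24,-25,0],[0,0,0]],
  [1,[50,-51,0],[0,0,0]],
  [1,[76,-78,0],[0,0,0]],
  [1,[102,-105,5],[0,0,0]],
  [1,[126,-130,20],[0,0,0]],
  [1,[146,-150,45],[0,0,0]],
  [1,[146,-150,70],[0,0,0]],
  [1,[146,-150,70],[0,0,0]],
])

```text
t: 1.43
ee_pos: [0.5486, -0.1684, 0.2278]
eef_rot: [-0.002, 0.998, 0.07, -0.004]
contact_force: [-0.8, 0.4, -1.0]
opening: 0.005
```

Run:
```python
from h import *
to(.5509,-.1689,.150)
a,_=viewer.get_image("top"); b,_=viewer.get_image("scene")
a=a[160:255,255:445]; b=b[200:323,190:400]
f=lambda i:cv2.resize(i,(620,int(620*i.shape[0]/i.shape[1])),interpolation=cv2.INTER_CUBIC)[:290]
cv2.imwrite("pics/over4.png",np.vstack([f(a),cv2.resize(b,(500,293)) if 0 else np.pad(cv2.resize(b,(500,293),interpolation=cv2.INTER_CUBIC),((0,0),(0,120),(0,0)))]))
```

```text
t 1.4333 pos [ 0.5486 -0.1684  0.2278] F [-0.85  0.38 -1.02] open 0.005
shift mm [ 2.2  0.8 -2.2] turn [-0.0036  0.0071  0.0039]
```

View pics/over4.png

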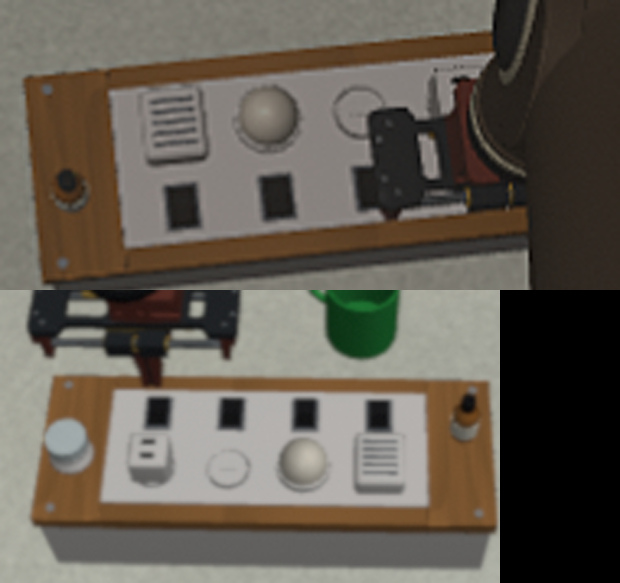

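The scene view shows the closed fingertips at about (150,380), just on the robot's side of rocker 4. All pieces are undisturbed. Next I settle the pose and go down in stages.

Emit:
play_rows([
  [1,[0,0,5],[0,0,0]],
  [1,[0,0,10],[0,0,0]],
  [1,[0,0,15],[0,0,0]],
  [1,[0,0,15],[0,0,0]],
  [1,[0,0,15],[0,0,0]],
  [1,[0,0,15],[0,0,0]],
])

```text
t: 2.03
ee_pos: [0.5501, -0.1714, 0.218]
eef_rot: [0.0, 0.998, 0.068, 0.0]
contact_force: [0.3, 0.3, 0.4]
opening: 0.008
```

```bash
python3 -c "
from h import *
to(.5509,-.1689,.1165)"
```

```text
t 2.0333 pos [ 0.5501 -0.1714  0.218 ] F [0.31 0.28 0.43] open 0.008
shift mm [ 1.1 -2.4 21.5] turn [ 0.0003 -0.0004 -0.0007]
```

Emit:
play_rows([
  [1,[1,-2,5],[0,0,0]],
  [1,[1,-2,10],[0,0,0]],
  [1,[1,-2,13],[0,0,0]],
  [1,[1,-2,15],[0,0,0]],
  [1,[1,-2,17],[0,0,0]],
  [1,[1,-2,19],[0,0,0]],
  [1,[1,-2,21],[0,0,0]],
  [1,[1,-2,21],[0,0,0]],
])

```text
t: 2.7
ee_pos: [0.5506, -0.1691, 0.1964]
eef_rot: [0.0, 0.998, 0.068, -0.0]
contact_force: [-2.7, 0.3, 3.5]
opening: 0.007
```

Emit:
play_rows([
  [1,[0,0,0],[0,0,0]],
  [1,[0,0,0],[0,0,0]],
  [1,[0,0,0],[0,0,0]],
])

```text
t: 2.95
ee_pos: [0.5508, -0.1691, 0.1968]
eef_rot: [0.0, 0.998, 0.068, 0.0]
contact_force: [-2.0, -0.3, 1.9]
opening: 0.006
```

Emit:
play_rows([
  [1,[0,0,0.7],[0,0,0]],
  [1,[0,0,1.4],[0,0,0]],
  [1,[0,0,2],[0,0,0]],
  [1,[0,0,2],[0,0,0]],
  [1,[0,0,2],[0,0,0]],
])

```text
t: 3.37
ee_pos: [0.5509, -0.1691, 0.1952]
eef_rot: [0.0, 0.998, 0.068, 0.0]
contact_force: [-3.3, -0.3, 7.3]
opening: 0.003
```

The force rose from 1.9 to 7.3 N over 1.6 mm, so the rocker is on its stop. I'll lift 60 mm and go to rocker 1. The move is 207 mm along tool -y, and tool y points along box -y.

Emit:
play_rows([
  [1,[0,0,-15],[0,0,0]],
  [1,[0,0,-40],[0,0,0]],
  [1,[0,0,-75],[0,0,0]],
  [1,[0,-25,-95],[0,0,0]],
  [1,[0,-55,-95],[0,0,0]],
  [1,[0,-90,-95],[0,0,0]],
  [1,[0,-120,-95],[0,0,0]],
  [1,[0,-150,-95],[0,0,0]],
])

```text
t: 4.03
ee_pos: [0.5303, -0.0188, 0.2898]
eef_rot: [-0.0, 0.998, 0.068, 0.001]
contact_force: [-1.0, 0.3, -1.7]
opening: 0.008
```

Emit:
play_rows([
  [1,[0,-25,0],[0,0,0]],
  [1,[0,-45,0],[0,0,0]],
  [1,[0,-59,0],[0,0,0]],
  [1,[0,-59,0],[0,0,0]],
  [1,[0,-59,0],[0,0,0]],
  [1,[0,-59,0],[0,0,0]],
])

```text
t: 4.53
ee_pos: [0.5226, 0.0369, 0.2895]
eef_rot: [0.0, 0.998, 0.068, 0.0]
contact_force: [-0.2, 0.3, -0.9]
opening: 0.004
```

Run:
```python
from h import *
a,_=viewer.get_image("top"); b,_=viewer.get_image("scene")
f=lambda i:cv2.resize(i,(560,280),interpolation=cv2.INTER_CUBIC)
cv2.imwrite("pics/over1.png",np.vstack([f(a[160:255,255:445]),f(b[223:323,190:390])]))
to(.5224,.0381,.1165)
```

```text
t 4.6333 pos [0.5226 0.0366 0.2895] F [-0.24 -0.78 -0.03] open 0.006
shift mm [ 0.  -1.6 93. ] turn [ 0.0004 -0.0001 -0.0022]
```

View pics/over1.png

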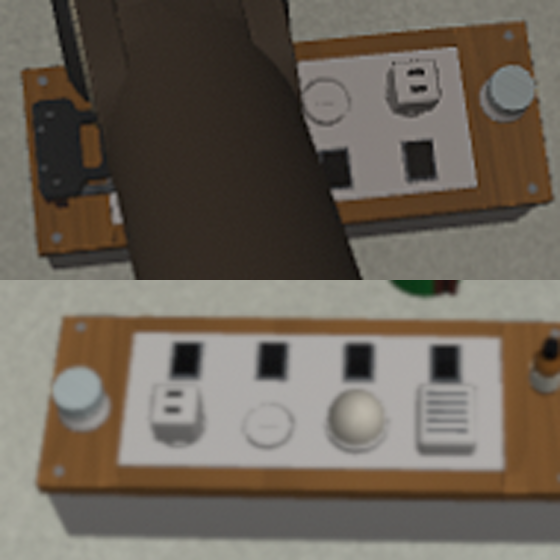

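Rocker 4 is pressed and the plug-in pieces look unmoved. The gripper's end comes over the oil bottle at the left, so I'll check that clearance from depth before going down.

Run:
```python
from h import *
s=r.state(); M=R.from_quat(s["eef_rot"],scalar_first=True)
for n in("scene","top"):
    im,d=viewer.get_image(n); p=viewer.camera_params(n);V=np.array(p["view"])
    v,u=np.nonzero(d>0); q=cv2.undistortPoints(np.float64(np.c_[u,v]).reshape(-1,1,2),np.array(p["mtx"]),np.array(p["dist"])).reshape(-1,2)
    P=(np.c_[q,np.ones(len(q))]*d[v,u][:,None]-V[:3,3])@V[:3,:3]
    T=M.inv().apply(P-s["ee_pos"])*1000
    if n=="scene":
      g=(abs(T[:,0])<70)&(abs(T[:,1])<130)&(T[:,2]<85)&(T[:,2]>-60)
      for y in range(-130,130,20):
        k=g&(T[:,1]>=y)&(T[:,1]<y+20)
        if k.any(): print(y,k.sum(),"max z",T[k,2].max().round(1),"x at",T[k][T[k,2].argmax(),0].round(1),"z sorted top5",np.sort(T[k,2])[-5:].round(0))
    c=im[v,u].astype(int); 
    k=(P[:,2]>.135)&(P[:,2]<.2)&(T[:,1]<-40)&(T[:,1]>-120)&(T[:,0]>-40)&(T[:,0]<120)
    if k.sum(): 
      Q=T[k]; b=Q[:,2]>70
      for t in Q[P[k][:,2].argsort()][::-1][:40:4]: print(n,t.round(0))
```

```text
-90 318 max z -1.0 x at 20.3 z sorted top5 [-6. -5. -4. -4. -1.]
-70 307 max z -12.3 x at -22.4 z sorted top5 [-14. -14. -13. -13. -12.]
-50 187 max z -12.3 x at 26.7 z sorted top5 [-14. -13. -12. -12. -12.]
-30 208 max z -5.3 x at 31.6 z sorted top5 [-7. -7. -7. -7. -5.]
-10 347 max z 82.9 x at 8.7 z sorted top5 [78. 80. 81. 83. 83.]
10 279 max z 49.6 x at 11.2 z sorted top5 [42. 45. 47. 47. 50.]
30 196 max z -12.1 x at -23.0 z sorted top5 [-13. -13. -13. -13. -12.]
50 271 max z -13.2 x at -21.9 z sorted top5 [-15. -15. -14. -14. -13.]
70 371 max z -2.9 x at 31.6 z sorted top5 [-6. -6. -5. -5. -3.]
90 9 max z -40.3 x at 14.0 z sorted top5 [-42. -41. -41. -41. -40.]
scene [ 38. -77. 114.]
scene [ 34. -84. 116.]
scene [ 34. -80. 117.]
scene [ 26. -80. 117.]
scene [ 31. -78. 117.]
scene [ 33. -76. 119.]
scene [ 29. -84. 120.]
scene [ 29. -87. 121.]
scene [ 35. -80. 123.]
scene [ 35. -82. 124.]
```

At the press depth, nothing on the gripper's body hangs below the TCP, and the bottle top stays about 20 mm clear. Going down on rocker 1.

Emit:
play_rows([
  [1,[0,-1.5,15],[0,0,0]],
  [1,[0,-1.5,35],[0,0,0]],
  [1,[0,-1.5,55],[0,0,0]],
  [1,[0,-1.5,68],[0,0,0]],
  [1,[0,-1.5,74],[0,0,0]],
  [1,[0,-1.5,78],[0,0,0]],
  [1,[0,-1.5,80],[0,0,0]],
  [1,[0,-1.5,80],[0,0,0]],
])

```text
t: 5.4
ee_pos: [0.5223, 0.0393, 0.2099]
eef_rot: [0.0, 0.998, 0.068, 0.0]
contact_force: [-0.8, -0.2, -0.4]
opening: 0.004
```

Emit:
play_rows([
  [1,[0,0,2],[0,0,0]],
  [1,[0,0,4],[0,0,0]],
  [1,[0,0,6],[0,0,0]],
  [1,[0,0,8],[0,0,0]],
  [1,[0,0,10],[0,0,0]],
  [1,[0,0,12],[0,0,0]],
  [1,[0,0,12],[0,0,0]],
  [1,[0,0,12],[0,0,0]],
])

```text
t: 6.07
ee_pos: [0.522, 0.0395, 0.1975]
eef_rot: [0.0, 0.998, 0.068, -0.0]
contact_force: [-0.6, -0.6, 1.2]
opening: 0.007
```

Emit:
play_rows([
  [1,[0,0,1],[0,0,0]],
  [1,[0,0,2],[0,0,0]],
  [1,[0,0,3],[0,0,0]],
  [1,[0,0,3],[0,0,0]],
  [1,[0,0,3],[0,0,0]],
])

```text
t: 6.48
ee_pos: [0.5222, 0.0395, 0.1952]
eef_rot: [0.0, 0.998, 0.068, 0.0]
contact_force: [-2.7, -0.9, 8.4]
opening: 0.009
```

Fully down at 8.4 N. Now I lift straight up and withdraw to the right, then back.

Emit:
play_rows([
  [1,[0,0,-15],[0,0,0]],
  [1,[0,0,-45],[0,0,0]],
  [1,[0,0,-80],[0,0,0]],
  [1,[-15,20,-105],[0,0,0]],
  [1,[-40,45,-105],[0,0,0]],
  [1,[-65,70,-105],[0,0,0]],
  [1,[-90,95,-105],[0,0,0]],
  [1,[-110,120,-105],[0,0,0]],
])

```text
t: 7.15
ee_pos: [0.428, -0.0956, 0.2998]
eef_rot: [0.0, 0.998, 0.068, 0.0]
contact_force: [0.1, -0.7, 0.1]
opening: 0.007
```

Emit:
play_rows([
  [1,[-5,30,0],[0,0,0]],
  [1,[-5,65,0],[0,0,0]],
  [1,[-5,100,0],[0,0,0]],
  [1,[-5,135,0],[0,0,0]],
  [1,[-5,170,0],[0,0,0]],
  [1,[-5,195,0],[0,0,0]],
  [1,[-5,200,0],[0,0,0]],
  [1,[-5,200,0],[0,0,0]],
])

```text
t: 7.82
ee_pos: [0.4515, -0.295, 0.2991]
eef_rot: [0.0, 0.998, 0.067, -0.0]
contact_force: [0.5, 0.6, 0.9]
opening: 0.003
```

Run:
```python
from h import *
a,_=viewer.get_image("top"); b,_=viewer.get_image("scene")
f=lambda i:cv2.resize(i,(580,290),interpolation=cv2.INTER_CUBIC)
cv2.imwrite("pics/end.png",np.vstack([f(a[160:255,255:445]),f(b[228:323,200:390])]))
to(.5,0,.2)
for n,im,B in(("top",a,(288,200,412,236)),("scene",b,(240,238,372,264))):
    z=np.load(n+"0.npz")["im"]
    for i in(z,im):
        print(n,[(c.round(1).tolist(),s[2:]/np.array([4,4,16])) for c,s in sorted(rockers(n,i,B),key=lambda q:q[0][0])])
    D=cv2.absdiff(z,im).max(2)[160:255,255:445] if n=="top" else cv2.absdiff(z,im).max(2)[228:323,200:390]
    k,l,s,c=cv2.connectedComponentsWithStats((D>25).astype(np.uint8)); print("changed",[(c[i].round().tolist(),s[i,4]) for i in range(1,k) if s[i,4]>4])
```

```text
t 7.9167 pos [ 0.4519 -0.2922  0.2993] F [0.51 0.42 0.76] open 0.005
shift mm [  87.7 -282.8   19.5] turn [-0.0009  0.0002  0.0004]
top [([310.4, 223.0], array([ 11.25,  14.75, 138.5 ])), ([339.5, 220.0], array([ 11.5   ,  14.5   , 138.0625])), ([368.3, 217.0], array([ 11.5   ,  15.    , 137.8125])), ([394.2, 233.7], array([ 48.5 ,   5.5 , 142.75])), ([396.9, 214.1], array([ 12.   ,  14.5  , 139.125]))]
top [([310.5, 222.8], array([ 11.    ,  14.5   , 133.3125])), ([339.5, 220.0], array([ 11.25 ,  14.5  , 132.875])), ([368.3, 217.0], array([ 11.5,  14.5, 132.5])), ([395.5, 233.8], array([ 45.25  ,   5.25  , 124.5625])), ([396.9, 213.9], array([ 11.5   ,  14.25  , 134.5625]))]
changed [([185.0, 84.0], np.int32(165))]
scene [([256.0, 250.9], array([ 10.   ,  12.25 , 111.625])), ([286.8, 251.4], array([  9.75  ,  12.25  , 112.1875])), ([317.7, 251.6], array([  9.5  ,  12.25 , 110.875])), ([348.5, 252.3], array([  9.25  ,  12.75  , 111.0625]))]
scene [([256.0, 251.1], array([ 10.   ,  11.75 , 104.375])), ([286.8, 251.3], array([  9.75  ,  12.25  , 110.0625])), ([317.7, 251.7], array([  9.5  ,  12.25 , 108.375])), ([348.6, 252.5], array([  9.25,  12.  , 106.25]))]
changed [([56.0, 16.0], np.int32(15))]
```

View pics/end.png

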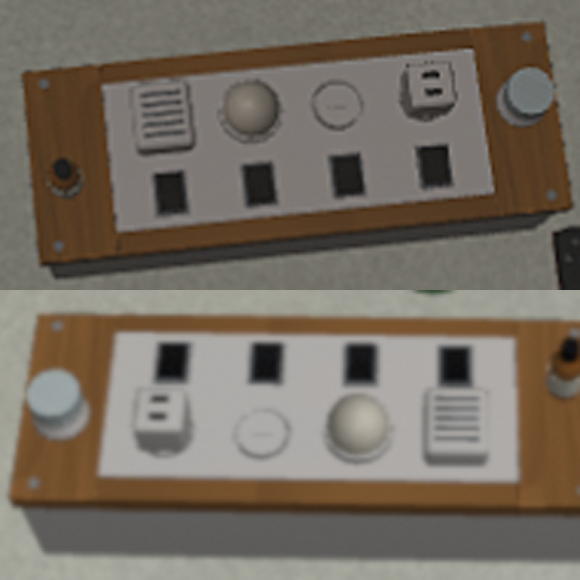

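The pieces are all in place and the hand is clear. The rockers look similar by eye, so I'll check each rocker's brightness and depth change per half against the start.

Run:
```python
from h import *
bx=np.array([.9906,.1366]); sw=np.array([[.5363,.04],[.5553,-.0979],[.5455,-.0289],[.5648,-.167]])[[0,2,1,3]]
for n in("top","scene"):
    ims=[viewer.get_image(n) for _ in range(6)]; z=np.load(n+"0.npz")
    p=viewer.camera_params(n);V=np.array(p["view"]);K=np.array(p["mtx"])
    d1=np.median([i[1] for i in ims],0); i1=np.mean([i[0] for i in ims],0).mean(2); d0=z["d"]; i0=z["im"].mean(2)
    off=-.002 if n=="top" else .002
    for j in range(4):
        o=[]
        for t in(-.009,.009):
            g=[np.r_[sw[j]+bx*(t+off+a)+np.array([-bx[1],bx[0]])*b,.119] for a in np.linspace(-.003,.003,5) for b in np.linspace(-.007,.007,9)]
            uv=np.rint(cv2.projectPoints(np.array(g),cv2.Rodrigues(V[:3,:3])[0],V[:3,3],K,np.array(p["dist"]))[0].reshape(-1,2)).astype(int)
            uv=np.unique(uv,axis=0);u,v=uv.T
            o+=[(i1-i0)[v,u].mean().round(1),((d0-d1)[v,u].mean()*1000).round(2)]
        print(n,"rocker",j+1,"outer: dBright,rise mm",o[:2],"inner",o[2:])
```

```text
top rocker 1 outer: dBright,rise mm [np.float64(5.6), np.float32(-3.44)] inner [np.float64(2.8), np.float32(3.52)]
top rocker 2 outer: dBright,rise mm [np.float64(3.2), np.float32(-0.48)] inner [np.float64(3.3), np.float32(0.32)]
top rocker 3 outer: dBright,rise mm [np.float64(3.2), np.float32(-0.56)] inner [np.float64(3.3), np.float32(0.26)]
top rocker 4 outer: dBright,rise mm [np.float64(4.9), np.float32(-49.89)] inner [np.float64(3.2), np.float32(3.47)]
scene rocker 1 outer: dBright,rise mm [np.float64(1.7), np.float32(-3.54)] inner [np.float64(-1.1), np.float32(3.41)]
scene rocker 2 outer: dBright,rise mm [np.float64(1.3), np.float32(0.17)] inner [np.float64(1.6), np.float32(-53.55)]
scene rocker 3 outer: dBright,rise mm [np.float64(1.5), np.float32(0.53)] inner [np.float64(1.5), np.float32(1.05)]
scene rocker 4 outer: dBright,rise mm [np.float64(1.9), np.float32(-49.23)] inner [np.float64(-1.7), np.float32(5.63)]
```

Rockers 1 and 4 changed by about 3.5 mm at ±9 mm from the pivot, which is the full 0.4 rad throw. Rockers 2 and 3 did not change.

```bash
python3 -c "
from station import job
print(job.finish_job())"
```

```text
the job is handed in; nothing more can be done
None
```

I switched off socket 4 (phone charger) and socket 1 (fragrance warmer), each with one closed-fingertip press near the outer end of its rocker. The hand is well clear and I handed the job in at about 8.5 s of the 32 s.

- **Press force:** the highest measured contact force was about 7 N on rocker 4 and 8 N on rocker 1, against the 30 N limit.
- **Switched off:** depth before and after shows rocker 1's outer half down about 3.5 mm and its inner half up about 3.5 mm in both views, which is the full throw. Rocker 4's inner half rose 3.5 mm (top view) and 5.6 mm (scene view).
- **Left on:** rockers 2 (night light) and 3 (safety cap) changed by about 1 mm or less.
- **Nothing moved:** the last pictures of the box show all four plug-in pieces, the oil bottle and the cream jar where they started. I did not re-measure the things on the table; the hand passed above them.

Three depth averages came out near -50 mm: rocker 4's outer half in both views and rocker 2's inner half in the scene view. I took these as pixels with no depth reading, so they confirm nothing; the other readings for those rockers agree. The two cameras also differed by about 4.5 mm in x on the rocker centres, so I used their average.

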